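# Park the microscope parts on their plates

### The arm

A 6-joint arm with a two-finger parallel gripper is mounted at the origin on the work surface. World frame = base frame: x ahead of the robot, y to its left, z up, the work surface at z = 0. Lengths are in m, angles in rad, forces in N, time in s.
With the tool pointing down it reaches from about 0.4 to 0.825 m from the base axis. Payload 7 kg.
Tool frame: the origin (TCP) lies on the centre line of the jaws, within the pads' length; the fingertips stand 19 mm ahead of it and the grasp point (between the pads) is the TCP; z points along the fingers, y is the line along which they close (so a half turn about z gives the same grasp; the last joint's range is limited). The gripper opens to 88 mm and grips with 3 to 60 N. Pads are 19 mm wide; open, the fingers measure 130 mm over their backs; the gripper's body (78 mm by 193 mm) begins 47 mm behind the grasp point.
Start: joints at [1.512, 0.359, 0.012, 0, -1.224, -0.288], TCP at [0.229, 0.635, 0.246] pointing down, gripper open.
Joint ranges: [-3.07, 3.07], [-1.43, 2.12], [-1.02, 1.25], [-3.03, 1.67], [-3.05, -0], [-3.03, 3.03]. Speed limits (rad/s): [2.39, 2.39, 3.01, 3.14, 3.14, 3.14].

### API

Orientations are given as [roll, pitch, yaw] about the fixed x, y, z axes, in that order (R = Rz(yaw) Ry(pitch) Rx(roll)).
In Python, from station import arm, imaging, models gives the robot as it stands.
- The arm moves only by the tool play_rows, never from a script. Its arguments are lists of equal length, an entry for each row: "travel": the shift along the tool's x, y, z in units of 25 mm (1.0 is 25 mm), a list of three; "twist": the turn about the tool's z in units of 0.15 rad (1.0 is 0.15 rad). A call has 1 to 8 rows; each row shifts and turns the commanded pose from where the row before left it, along the tool's axes as they then stand; what a row does not reach is not made up. A row lasts 1/8 s, in which the tool goes at most 62.5 mm and 10.7 degrees, less where a joint would pass 70% of its speed; a pose out of reach is approached as far as the arm can. A call with a number of a shift or a turn outside -1 to 1 is refused whole. A call with a gripper value outside its range is refused whole. "fingers" is the opening, from 0 (shut) to 1 (fully open), set as the call begins (left out, the last holds). The fingers move at their own pace and stop on an object; "newtons" is the grip in N (left out, the last holds). Time passes only in rows, so rows that do not move let the fingers close. It gives the time, the measured TCP pose, the force, the opening and the grip force at its end, in the units of the state.
- arm.get_state(): the state, without advancing time (a new reading comes with each control period).
- imaging.grab_frame(name): name is "side" or "top"; returns a dict with "pixels" (384x512x3 uint8, red, green, blue), "fx", "fy", "cx", "cy" (pixels), "distortion" ([k1, k2, p1, p2, k3] as OpenCV has them; the pictures are not rectified), "R" (3x3) and "t" (3): a world point X has camera coordinates R X + t. Camera axes: x right, y down, z forward; pixel columns grow to the right and rows downward; lengths in m; the calibration is good to about 2 mm. A picture is of the moment at which its call begins. There is no depth.
- arm.job_done(): hands the job in; it is judged then, once.
Trained networks look in the newest picture that a camera, given by its name, has taken for a name from the list of things; names that differ only in an ending like _2 or _b are one class to them, and where a whole thing is asked for, a point or a joint stands for the part that bears it (a point fixed in the world has none). Each returns a list of dicts, best first, with "confidence" (0 to 1); they miss things now and then, are a little off and sometimes report something else, mostly with a low value. They report only what shows in the picture. A call takes as long as a camera call. They do not tell look-alikes from the thing itself.
- models.boxes_of(name, camera): "extent" ([centre column, centre row, width, height] in pixels, round what is visible of it).
- models.silhouettes(name, camera): "pixels" (384x512 bool, what is visible of it) and "extent" ([centre column, centre row, width, height] in pixels, round what is visible of it).
The state is a dict: "t": time; "q": joint angles; "qd": joint speeds; "joint_efforts": joint torques, N m; "eef_pos": TCP position; "ee_rot": TCP orientation; "force": force on the tool from outside, world axes, zero at the start; "moment": the same for the moment, N m; "width": finger opening in m; "gripper_force": force on a finger pad.
Only numpy, scipy, OpenCV 4.12 (cv2) and the standard library are available. Lean on these libraries where they do the work, as an engineer would, in place of code of your own. Each camera call takes 0.05 s, during which the arm holds its last target. There are 200 camera calls.

### The job

Tidy up after the microscope service: put the eyepiece, the objective, the filter cassette and the slide box each upright, as it stands now, on the grey parking plate whose outline matches it in shape and size, centred and lined up with the outline. Set the parts down without dropping them, and leave the two amber vials standing where they are.

Things in the scene. Friction and masses are not known exactly. Their poses are not given: they have to be found in the camera images.
- eyepiece: Microscope eyepiece standing on its wide eyecup: black, round; eyecup 46 mm across and 18 mm high, tapering to a tube 30 mm across from 24 mm to 58 mm above the underside (grip the tube). About 0.13 kg. Origin: centre of the underside; z up.
- objective: Microscope objective lens standing on its mounting flange: bright steel, round; flange 26 mm across and 5 mm high, straight barrel 24 mm across from 6 to 34 mm height, then a cone to a 13 mm nose, 46 mm high in all. About 0.12 kg. Origin: centre of the underside; z up.
- cassette: Square filter cassette lying flat: aluminium, 44 x 44 mm, 26 mm high, round green window and four dark screws on top. About 0.11 kg. Origin: centre of the underside; z up. x and y are parallel to its sides.
- slidebox: Oblong slide box: grey plastic with a pale label on its lid, 84 mm (its x) by 34 mm (its y), 30 mm high; grip it across the 34 mm. About 0.10 kg. Origin: centre of the underside; z up.
- pad_eyepiece: Parking plate of the eyepiece, fixed to the bench: the larger round grey plate, 62 mm across, flat, 4 mm thick, with a flush black outline 46 mm across. Origin: centre of the underside; z up.
- pad_objective: Parking plate of the objective, fixed to the bench: the smaller round grey plate, 42 mm across, flat, 4 mm thick, with a flush black outline 26 mm across. Origin: centre of the underside; z up.
- pad_cassette: Parking plate of the filter cassette, fixed to the bench: square grey plate 60 x 60 mm, flat, 4 mm thick, with a flush black outline 44 x 44 mm. Origin: centre of the underside; z up. x and y are parallel to its sides.
- pad_slidebox: Parking plate of the slide box, fixed to the bench: oblong grey plate 100 mm (its x) by 50 mm (its y), flat, 4 mm thick, with a flush black outline 84 x 34 mm. Origin: centre of the underside; z up.
- vial_left: Loose amber glass vial with a white cap, 28 mm across, 44 mm high, standing among the parts on the robot's left (+y) side; to be left alone. Origin: centre of the underside; z up.
- vial_right: The same kind of vial, 28 mm across, 44 mm high, on the robot's right (-y) side; to be left alone. Origin: centre of the underside; z up.
Mind the look-alikes: they are no part of the job. There is more than one size of the cassette; the one meant has the size given above.

How it is judged:
At the end, for the whole second after the job is handed in: Each part rests upright (0.12 rad) on its own plate: centres within 12 mm, underside 2 to 7 mm above the plate's underside; slide box lined up with its plate within 0.26 rad, cassette within 0.3 rad (any quarter turn). Both vials upright (0.12 rad), within 20 mm of their start (horizontal distance between eyepiece and pad_eyepiece below 0.012 m and z of eyepiece in the frame of pad_eyepiece between 0.002 and 0.007 m and angle between each of eyepiece, objective, cassette, slidebox, vial_left, vial_right's own z axis and vertical below 0.12 rad and linear speed of each of eyepiece, objective, cassette, slidebox below 0.02 m/s and angular speed of each of eyepiece, objective, cassette, slidebox below 0.2 rad/s and horizontal distance between objective and pad_objective below 0.012 m and z of objective in the frame of pad_objective between 0.002 and 0.007 m and horizontal distance between cassette and pad_cassette below 0.012 m and z of cassette in the frame of pad_cassette between 0.002 and 0.007 m and (angle between the x axis of cassette and the x axis of pad_cassette, either way round below 0.3 rad or angle between the x axis of cassette and the y axis of pad_cassette, either way round below 0.3 rad) and horizontal distance between slidebox and pad_slidebox below 0.012 m and z of slidebox in the frame of pad_slidebox between 0.002 and 0.007 m and angle between the x axis of slidebox and the x axis of pad_slidebox, either way round below 0.26 rad and distance of each of vial_left, vial_right from where it was at the start of the episode below 0.02 m); the robot touches nothing.
It fails at once if a part is dropped or thrown: it moves faster than 0.7 m/s with no finger on it (a fall of about 25 mm) ((linear speed of eyepiece above 0.7 m/s and contact force between the fingers and eyepiece below 0.05 N) or (linear speed of objective above 0.7 m/s and contact force between the fingers and objective below 0.05 N) or (linear speed of cassette above 0.7 m/s and contact force between the fingers and cassette below 0.05 N) or (linear speed of slidebox above 0.7 m/s and contact force between the fingers and slidebox below 0.05 N)).
It fails at once if a vial is knocked over or shoved more than 20 mm ((angle between vial_left's own z axis and vertical above 0.5 rad or distance of vial_left from where it was at the start of the episode above 0.02 m) or (angle between vial_right's own z axis and vertical above 0.5 rad or distance of vial_right from where it was at the start of the episode above 0.02 m)).
It also fails if it takes over 120 s, if anything falls off the work surface, if the arm or the gripper's body presses on something with over 40 N, if the wrist force passes 120 N, or if a joint passes its speed limit or range.

## Working session

There is one attempt and no reset: what is moved stays moved. The work goes in short steps, Python scripts to look and compute and a tool call to move; the robot and the scene stay as the last step left them, time stands still between calls to the robot, and variables do not carry over. Pictures are saved under pics/ and viewed, at most 14 in all, crops included, and the job is handed in when it is done.

Besides the shell and the picture viewer there is one more tool, called after "Emit:" as a command line: name --pt "numbers of a row" for each row, then --argument value for the rest. play_rows: Moves the arm, as the interface text tells. Shifts and turns lie within -1 to 1; 1 stands for 25 mm of shift or 0.15 rad of turn. Its arguments: {"type":"object","properties":{"travel":{"type":"array","items":{"type":"array","items":{"type":"number"}}},"twist":{"type":"array","items":{"type":"number"}},"fingers":{"type":"number"},"newtons":{"type":"number"}},"required":["travel","twist"]}

```bash
ls; mkdir -p pics; cat > h.py <<'E'
import numpy as np, cv2
from station import arm, imaging, models
def K(f): return np.array([[f['fx'],0,f['cx']],[0,f['fy'],f['cy']],[0,0,1.]])
def world(f,uv,z):
    p=cv2.undistortPoints(np.array(uv,float).reshape(-1,1,2),K(f),np.array(f['distortion'],float)).reshape(-1,2)
    R=np.array(f['R']);t=np.array(f['t']);c=-R.T@t
    d=np.c_[p,np.ones(len(p))]@R
    return c+d*((z-c[2])/d[:,2])[:,None]
def proj(f,X):
    r,_=cv2.Rodrigues(np.array(f['R']));return cv2.projectPoints(np.array(X,float).reshape(-1,3),r,np.array(f['t'],float),K(f),np.array(f['distortion'],float))[0].reshape(-1,2)
def save(f,n,s=1): 
    im=cv2.cvtColor(f['pixels'],cv2.COLOR_RGB2BGR); cv2.imwrite('pics/'+n,cv2.resize(im,None,fx=s,fy=s))
E
python3 - <<'E'
from h import *
s=arm.get_state();print({k:np.round(v,3) for k,v in s.items()})
for c in('top','side'):
    f=imaging.grab_frame(c);save(f,c+'0.png',1.56)
    R=np.array(f['R']);print(c,np.round(R,2).tolist(),'cam',np.round(-R.T@f['t'],3),f['fx'])
    for n in 'eyepiece objective cassette slidebox pad_eyepiece pad_objective pad_cassette pad_slidebox vial_left'.split():
        print(n,[(np.round(b['extent']).astype(int).tolist(),round(b['confidence'],2)) for b in models.boxes_of(n,c)])
E
```

```text
pics
{'t': np.float64(0.0), 'q': array([ 1.512,  0.359,  0.011, -0.   , -1.224, -0.288]), 'qd': array([ 0.002,  0.002, -0.   ,  0.   , -0.001, -0.002]), 'joint_efforts': array([ 0.0000e+00, -5.8271e+01,  2.9306e+01,  6.9970e+00,  7.0000e-03,
       -0.0000e+00]), 'eef_pos': array([0.229, 0.634, 0.245]), 'ee_rot': array([ 3.14 , -0.   , -0.347]), 'force': array([-0.715, -0.477, -0.614]), 'moment': array([-0.037, -0.016, -0.039]), 'gripper_force': np.float64(0.0), 'width': np.float64(0.087)}
top [[-0.03, -1.0, 0.0], [-1.0, 0.03, -0.08], [0.08, -0.0, -1.0]] cam [ 0.389 -0.017  1.319] 458.7493069040184
eyepiece [([185, 144, 14, 22], 0.69)]
objective []
cassette [([127, 272, 24, 26], 0.8), ([167, 241, 22, 23], 0.71), ([133, 234, 16, 22], 0.68)]
slidebox [([132, 234, 18, 17], 0.72), ([378, 178, 26, 32], 0.68)]
pad_eyepiece [([115, 193, 16, 25], 0.55)]
pad_objective [([280, 215, 15, 14], 0.43)]
pad_cassette [([339, 241, 28, 25], 0.62)]
pad_slidebox [([279, 141, 26, 32], 0.62), ([185, 144, 15, 21], 0.23)]
vial_left [([156, 193, 15, 13], 0.46)]
side [[-0.8, -0.6, -0.02], [-0.43, 0.59, -0.68], [0.42, -0.54, -0.73]] cam [0.105 0.512 0.728] 377.6162613864123
eyepiece [([167, 203, 22, 24], 0.76)]
objective [([229, 228, 9, 24], 0.57)]
cassette [([201, 310, 24, 30], 0.89), ([242, 282, 36, 36], 0.84), ([237, 344, 38, 34], 0.61), ([184, 256, 15, 21], 0.22)]
slidebox [([320, 117, 23, 22], 0.54)]
pad_eyepiece [([144, 301, 31, 22], 0.89), ([301, 145, 8, 14], 0.6)]
pad_objective []
pad_cassette [([355, 163, 27, 22], 0.89), ([321, 115, 23, 23], 0.54)]
pad_slidebox [([237, 156, 37, 13], 0.97)]
vial_left [([186, 256, 15, 22], 0.55)]
```

View pics/top0.png

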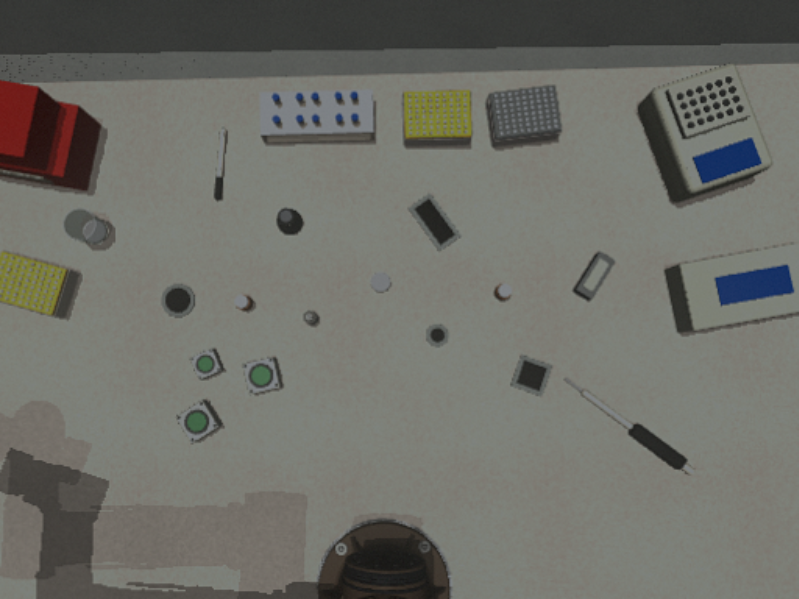

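View pics/side0.png

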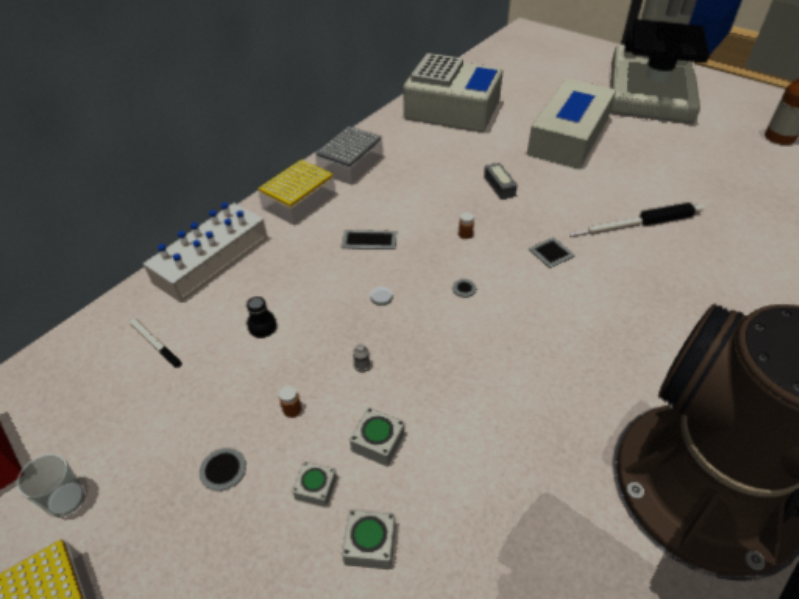

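The top view (scaled 1.56x) shows eyepiece (289,221), objective (311,318), three green-window cassettes (206,364), (262,376), (197,421), slide box (594,275), and the pads: round (178,299), small round (437,335), square (531,375), oblong (434,222). The vials are at (244,302) and (503,291). Next I measure all of these and compare the cassette sizes.

```bash
cat > m.py <<'E'
from h import *
f=imaging.grab_frame('top'); g=imaging.grab_frame('side')
def blob(f,c,r,fn):
    c=np.array(c,int);x0,y0=c-r
    p=f['pixels'][y0:y0+2*r+1,x0:x0+2*r+1].astype(int)
    m=fn(p).astype(np.uint8)
    n,l,st,ce=cv2.connectedComponentsWithStats(m)
    i=1+np.argmax(st[1:,4]); 
    ys,xs=np.nonzero(l==i); return np.c_[xs+x0,ys+y0].astype(float)
dark=lambda p:p.max(2)<75
green=lambda p:(p[...,1]-p[...,0]>25)
def report(n,f,c,r,fn,z):
    b=blob(f,c,r,fn);w=world(f,b,z)[:,:2]
    rc=cv2.minAreaRect((w*1000).astype(np.float32))
    print(n,'px',len(b),b.mean(0).round(1),'w',w.mean(0).round(4),'rect mm',np.round(rc[1],1),'ang',round(rc[2],1),'ctr',np.round(rc[0],1))
for n,a,b in [('pad_eye',(178,299),(223,468)),('pad_obj',(437,335),(464,288)),('pad_cas',(531,375),(552,252)),('pad_sl',(434,222),(369,240))]:
    report(n,f,np.array(a)/1.5625,14 if n!='pad_sl' else 20,dark,.004); report(n+' side',g,np.array(b)/1.5625,14 if n!='pad_sl' else 24,dark,.004)
for n,a,b in [('casS',(206,364),(314,480)),('casA',(262,376),(377,431)),('casB',(197,421),(369,534))]:
    report(n,f,np.array(a)/1.5625,14,green,.026); report(n+' side',g,np.array(b)/1.5625,18,green,.026)
def crop(f,c,r,s):
    c=np.array(c,int);p=f['pixels'][c[1]-r:c[1]+r,c[0]-r:c[0]+r];return cv2.resize(cv2.cvtColor(p,cv2.COLOR_RGB2BGR),(s,s),interpolation=cv2.INTER_CUBIC)
S=[(314/1.5625,480/1.5625),(377/1.5625,431/1.5625),(369/1.5625,534/1.5625),(500/1.5625,180/1.5625)]
T=[(262/1.5625,376/1.5625),(289/1.5625,221/1.5625),(311/1.5625,318/1.5625),(594/1.5625,275/1.5625)]
cv2.imwrite('pics/c1.png',np.vstack([np.hstack([crop(g,c,25,200) for c in S]),np.hstack([crop(f,c,25,200) for c in T])]))
print([np.array(c,int)-25 for c in S+T])
E
python3 m.py
```

```text
pad_eye px 203 [113.6 192.1] w [0.5254 0.3681] rect mm [43.3 44.3] ang 44.3 ctr [526.4 367.6]
pad_eye side px 353 [142.1 299.8] w [0.5272 0.3655] rect mm [45.6 43.7] ang 68.6 ctr [527.3 365.6]
pad_obj px 65 [279.9 214.3] w [ 0.4485 -0.1081] rect mm [24.3 22.4] ang 43.3 ctr [ 448.8 -107.6]
pad_obj side px 58 [297.4 183.7] w [ 0.4499 -0.1112] rect mm [24.6 25.3] ang 69.8 ctr [ 450.4 -111. ]
pad_cas px 240 [340.2 240.3] w [ 0.3699 -0.2777] rect mm [43.1 44.1] ang 69.1 ctr [ 370.  -277.8]
pad_cas side px 168 [353.3 160.9] w [ 0.371  -0.2811] rect mm [44.2 44.1] ang 69.7 ctr [ 371.4 -280.8]
pad_sl px 336 [278.2 141.8] w [ 0.6593 -0.1098] rect mm [84.2 33.8] ang 33.9 ctr [ 659.4 -109.7]
pad_sl side px 226 [236.  152.6] w [ 0.6625 -0.1127] rect mm [84.6 31. ] ang 36.0 ctr [ 661.8 -113.7]
casS px 62 [131.1 233. ] w [0.4065 0.3128] rect mm [22.5 22.4] ang 88.4 ctr [406.4 313.3]
casS side px 129 [200.9 307.1] w [0.4079 0.3099] rect mm [25.2 24.6] ang 86.4 ctr [408.  309.5]
casA px 104 [166.9 240.5] w [0.3827 0.2128] rect mm [29.9 29.5] ang 43.9 ctr [382.6 212.6]
casA side px 183 [241.5 275.4] w [0.3877 0.2053] rect mm [32.1 31.2] ang 36.6 ctr [387.8 205.6]
casB px 105 [125.6 270. ] w [0.3038 0.3289] rect mm [30.8 27.6] ang 88.4 ctr [303.8 329.2]
casB side px 267 [236.  341.6] w [0.3084 0.3217] rect mm [33.8 31.9] ang 36.8 ctr [308.7 321.4]
[array([175, 282]), array([216, 250]), array([211, 316]), array([295,  90]), array([142, 215]), array([159, 116]), array([174, 178]), array([355, 151])]
```

View pics/c1.png

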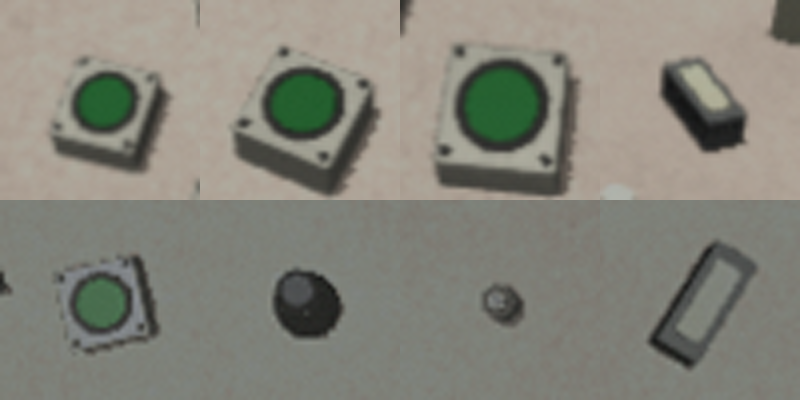

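The crops show the three cassettes at different sizes (S smaller, A and B larger), and the slide box and objective clearly. The top/side parallax suggests A and B are taller than 26 mm, so I check the sides from the corners.

```bash
cat > m2.py <<'E'
from h import *
from scipy.optimize import least_squares
f=imaging.grab_frame('top'); g=imaging.grab_frame('side')
def quad(f,c,r):
    c=np.array(c,int);x0,y0=c-r;p=f['pixels'][y0:y0+2*r+1,x0:x0+2*r+1]
    return p,x0,y0
# silhouettes from networks
for cam,fr in(('top',f),('side',g)):
    for n in('cassette','slidebox','eyepiece','objective','vial_left'):
        for s in models.silhouettes(n,cam):
            m=s['pixels'].astype(np.uint8);ys,xs=np.nonzero(m)
            print(cam,n,round(s['confidence'],2),np.round(s['extent'],1),'area',len(xs),'cen',xs.mean().round(1),ys.mean().round(1))
# hand-picked top-face corners in side crops
C={'S':((175,282),[(80,57),(162,73),(136,158),(53,138)]),'A':((216,250),[(283-200,45),(374-200,80),(327-200,169),(234-200,131)]),'B':((211,316),[(449-400,43),(568-400,53),(562-400,165),(435-400,157)])}
for k,(o,c) in C.items():
    for z in(.020,.026,.033):
        w=world(g,np.array(o)+np.array(c)/4,z)[:,:2]*1000
        e=np.roll(w,-1,0)-w
        print(k,z,'sides',np.hypot(*e.T).round(1),'ctr',w.mean(0).round(1),'ang',np.degrees(np.arctan2(*e.T[::-1])).round(0)%90)
E
python3 m2.py
```

```text
top cassette 0.92 [167.4 242.   22.2  25.8] area 487 cen 167.7 240.3
top cassette 0.84 [126.2 270.9  27.7  29.2] area 469 cen 127.0 269.8
top cassette 0.79 [134.3 233.9  19.1  19.1] area 274 cen 132.0 233.4
top slidebox 0.68 [379.5 177.3  23.3  29.4] area 407 cen 379.8 177.0
top slidebox 0.63 [279.8 215.1  21.5  17.4] area 182 cen 279.3 215.1
top eyepiece 0.78 [185.8 143.1  17.5  19.4] area 201 cen 184.5 141.8
top eyepiece 0.25 [380.7 177.2  27.6  30. ] area 447 cen 379.9 176.8
top objective 0.61 [197.1 205.6   8.2  10.9] area 63 cen 198.7 203.4
side cassette 0.92 [240.9 280.6  36.6  30.9] area 873 cen 241.3 279.9
side cassette 0.74 [200.4 309.   25.3  30.3] area 588 cen 201.5 310.1
side cassette 0.56 [236.7 344.1  32.4  37.2] area 1109 cen 236.0 345.7
side slidebox 0.67 [322.2 115.2  21.   25.9] area 329 cen 320.7 115.7
side eyepiece 0.6 [167.8 202.2  17.2  23.8] area 353 cen 166.0 203.1
side objective 0.72 [200.9 309.8  28.7  30.8] area 586 cen 201.6 310.3
side objective 0.7 [230.2 230.   12.5  20.6] area 163 cen 231.2 228.5
side vial_left 0.65 [186.8 256.3  13.   21. ] area 190 cen 185.2 256.9
S 0.02 sides [43.7 46.  43.2 44.5] ctr [406.9 309. ] ang [25. 25. 23. 26.]
S 0.026 sides [43.4 45.6 42.8 44.1] ctr [404.3 310.8] ang [25. 25. 23. 26.]
S 0.033 sides [42.9 45.1 42.4 43.7] ctr [401.3 312.8] ang [25. 25. 23. 26.]
A 0.02 sides [54.6 58.  54.  57.9] ctr [387.7 203.7] ang [13. 12. 13. 13.]
A 0.026 sides [54.2 57.5 53.6 57.4] ctr [385.3 206.3] ang [13. 12. 13. 13.]
A 0.033 sides [53.6 56.9 53.  56.8] ctr [382.5 209.4] ang [13. 12. 13. 13.]
B 0.02 sides [57.8 52.8 58.5 54.3] ctr [308.6 319.4] ang [32. 34. 33. 33.]
B 0.026 sides [57.3 52.3 58.  53.8] ctr [306.9 321. ] ang [32. 34. 33. 33.]
B 0.033 sides [56.7 51.8 57.4 53.3] ctr [304.9 322.9] ang [32. 34. 33. 33.]
```

The cassette meant is S (44 mm, yaw 25°). A and B measure about 55 mm, so they are the look-alikes. Next I fit 3D outlines to the other parts.

```bash
cat > fit.py <<'E'
from h import *
from scipy.optimize import minimize
a=np.linspace(0,2*np.pi,40,endpoint=False)
def rings(*rz): return np.vstack([np.c_[r*np.cos(a),r*np.sin(a),0*a+z] for r,z in rz])
def box(x,y,h): return np.array([[sx*x/2,sy*y/2,z] for sx in(-1,1) for sy in(-1,1) for z in(0,h)])
M={'eyepiece':[rings((.023,0),(.023,.018)),rings((.023,.018),(.015,.024)),rings((.015,.024),(.015,.058))],
'objective':[rings((.013,0),(.013,.005)),rings((.012,.005),(.012,.034)),rings((.012,.034),(.0065,.046))],
'cassette':[box(.044,.044,.026)],'slidebox':[box(.084,.034,.03)],'vial':[rings((.014,0),(.014,.044))]}
def place(P,p):
    c,s=np.cos(p[2]),np.sin(p[2]);return P@np.array([[c,s,0],[-s,c,0],[0,0,1]])+[p[0],p[1],p[3] if len(p)>3 else 0]
def mask(f,parts,p):
    m=np.zeros((384*4,512*4),np.uint8)
    for P in parts:
        h=cv2.convexHull((proj(f,place(P,p))*4+1.5).astype(np.float32));cv2.fillConvexPoly(m,np.round(h).astype(int),255)
    return cv2.resize(m,(512,384),interpolation=cv2.INTER_AREA)/255.
def fit(f,name,p0,z=0.,T=30,yaw=None):
    parts=M[name];r=26;c=proj(f,[p0[0],p0[1],.02])[0].astype(int)
    sl=(slice(max(c[1]-r,0),c[1]+r),slice(max(c[0]-r,0),c[0]+r))
    im=f['pixels'].astype(float);bg=np.median(im[sl].reshape(-1,3),0)
    d=np.abs(im-bg).max(2); obs=np.clip((d-T/2)/T,0,1)
    near=cv2.dilate((mask(f,parts,(*p0[:3],z))>0).astype(np.uint8),np.ones((9,9)))[sl]
    obs=obs[sl]*near
    cost=lambda q:np.abs(mask(f,parts,(p0[0]+q[0],p0[1]+q[1],p0[2]+q[2]*10*(yaw is not None),z))[sl]-obs).sum()
    s=.008;sim=np.array([[0,0,0],[s,0,0],[0,s,0],[0,0,s]]) if yaw is not None else np.array([[0,0,0],[s,0,0],[0,s,0],[0,0,1e-3]])
    b=minimize(cost,[0,0,0],method='Nelder-Mead',options=dict(initial_simplex=sim,xatol=1e-4,fatol=.05))
    q=b.x;return np.round([p0[0]+q[0],p0[1]+q[1],p0[2]+q[2]*10*(yaw is not None)],4),round(b.fun/max(obs.sum(),1),2)
E
cat > m3.py <<'E'
from fit import *
fr={c:imaging.grab_frame(c) for c in('top','side')}
k=1/1.5625
for n,tp,yaw in [('eyepiece',(291,225),None),('objective',(311,318),None),('cassette',(206,364),.44),('slidebox',(594,276),None),('vial',(244,302),None),('vial',(503,291),None)]:
    w=world(fr['top'],[np.array(tp)*k],.02)[0]
    if n=='slidebox':
        for cam in fr:
            for y in (-.6,-.4): print(n,cam,*fit(fr[cam],n,(w[0],w[1],y),yaw=1))
    else:
        for cam in fr: print(n,cam,*fit(fr[cam],n,(w[0],w[1],yaw or 0),yaw=yaw))
exec(open('m.py').read().split("for n,a,b")[0].replace('from h import *',''))
for F,c in((f,(434,222)),(g,(369,240))):
    w=world(F,blob(F,np.array(c)*k,22,dark),.004)[:,:2];cv=np.linalg.svd(w-w.mean(0))[2][0];print('pad_sl axis',np.degrees(np.arctan2(cv[1],cv[0])))
E
python3 m3.py
```

```text
eyepiece top [0.6647 0.1589 0.    ] 0.04
eyepiece side [0.6676 0.1568 0.    ] 0.06
objective top [0.4844 0.1208 0.    ] 0.33
objective side [0.486 0.12  0.   ] 0.11
cassette top [0.4056 0.3085 0.4282] 0.56
cassette side [0.4049 0.3095 0.4007] 0.31
slidebox top [ 0.5477 -0.396  -0.5986] 0.66
slidebox top [ 0.548  -0.3964 -0.5926] 0.66
slidebox side [ 0.55   -0.3993 -0.5954] 0.25
slidebox side [ 0.55   -0.3993 -0.5869] 0.25
vial top [0.5135 0.2389 0.    ] 0.98
vial side [0.5136 0.2438 0.    ] 0.49
vial top [ 0.5191 -0.226   0.    ] 1.56
vial side [ 0.5228 -0.2285  0.    ] 0.34
pad_sl axis -146.03863318418257
pad_sl axis -144.56311161141934
```

```bash
cat > plan.py <<'E'
import sys
from h import *
# usage: plan.py x y z yaw : local travel (units) after turning, plus twist units
x,y,z,w=map(float,sys.argv[1:5]); s=arm.get_state();p=s['eef_pos'];r=s['ee_rot']
dy=(w-r[2]+np.pi)%(2*np.pi)-np.pi
def loc(psi): 
    d=np.array([x,y,z])-p;return np.round([d@[np.cos(psi),np.sin(psi),0],d@[np.sin(psi),-np.cos(psi),0],-d[2]],4)/.025
print('pose',np.round(p,4),np.round(r,3),'width',round(float(s['width']),4),'t',round(float(s['t']),2))
print('twist total',round(-dy/.15,2),'travel before turn',loc(r[2]).round(2),'after turn',loc(w).round(2))
E
python3 plan.py .4065 .311 .12 .43
```

```text
pose [0.2294 0.6348 0.2456] [-3.142 -0.    -0.347] width 0.0877 t 1.9
twist total -5.18 travel before turn [11.06  9.78  5.02] after turn [ 1.04 14.72  5.02]
```

Emit:
play_rows --pt "0.92 0.815 0.3" --pt "0.92 0.815 0.3" --pt "0.92 0.815 0.3" --pt "0.92 0.815 0.3" --pt "0.92 0.815 0.3" --pt "0.92 0.815 0.3" --pt "0.92 0.815 0.3" --pt "0.92 0.815 0.3" --twist '[0,0,0,0,0,0,0,0]' --fingers 0.7 --newtons 15

```text
t: 2.9
eef_pos: [0.3475, 0.4181, 0.1855]
ee_rot: [-3.141, -0.0, -0.347]
force: [0.0, -0.1, -0.1]
width: 0.0614
gripper_force: 0.0
```

Emit:
play_rows --pt "0.92 0.815 0.3" --pt "0.92 0.815 0.3" --pt "0.92 0.815 0.3" --pt "0.92 0.815 0.3" --twist '[0,0,0,0]'

```text
t: 3.4
eef_pos: [0.4064, 0.3102, 0.1556]
ee_rot: [-3.141, -0.0, -0.347]
force: [1.0, -0.3, 0.8]
width: 0.0615
gripper_force: 0.0
```

Emit:
play_rows --pt "0 0 0.2" --pt "0 0 0.2" --pt "0 0 0.2" --pt "0 0 0.2" --pt "0 0 0.2" --pt "0 0 0.2" --pt "0 0 0" --twist '[-0.863,-0.863,-0.863,-0.863,-0.863,-0.863,0]'

```text
t: 4.28
eef_pos: [0.4058, 0.3109, 0.1254]
ee_rot: [3.141, 0.0, 0.429]
force: [0.6, 0.2, 0.1]
width: 0.0612
gripper_force: 0.0
```

```bash
python3 plan.py .4065 .311 .022 .43; python3 -c "
from h import *
f=imaging.grab_frame('side');save(f,'s1.png',1.56)"
```

```text
pose [0.4058 0.3109 0.1254] [3.141 0.    0.429] width 0.0612 t 4.28
twist total -0.01 travel before turn [0.03 0.01 4.14] after turn [0.03 0.01 4.14]
```

View pics/s1.png

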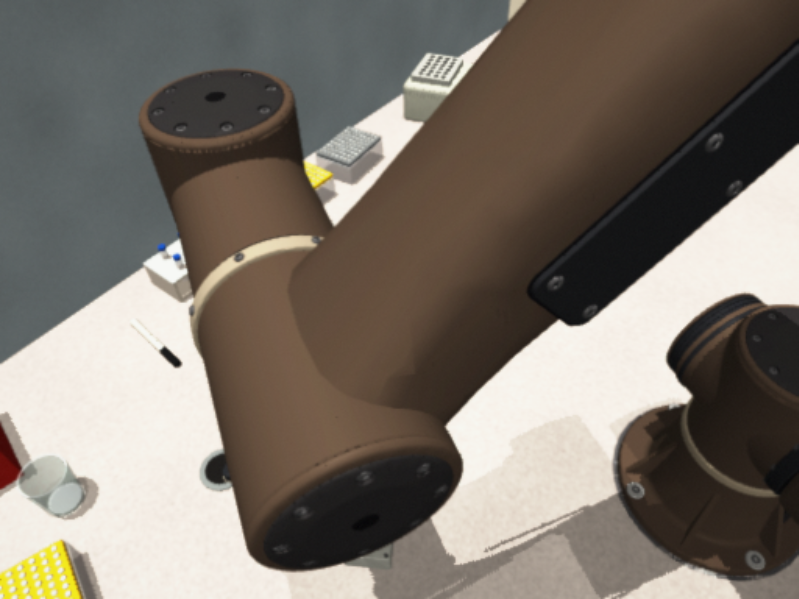

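The arm hides the cassette here, so this view is no check. The measured pose is on target, so I descend and grip.

Emit:
play_rows --pt "0.03 0 0.7" --pt "0 0 0.7" --pt "0 0 0.7" --pt "0 0 0.7" --pt "0 0 0.7" --pt "0 0 0.4" --pt "0 0 0.2" --pt "0 0 0" --twist '[0,0,0,0,0,0,0,0]'

```text
t: 5.32
eef_pos: [0.4067, 0.3115, 0.0231]
ee_rot: [3.142, -0.0, 0.429]
force: [0.4, -0.2, 1.0]
width: 0.0617
gripper_force: 0.0
```

Emit:
play_rows --pt "0 0 0" --pt "0 0 0" --pt "0 0 0" --pt "0 0 0" --pt "0 0 0" --pt "0 0 0" --twist '[0,0,0,0,0,0]' --fingers 0.3 --newtons 15

```text
t: 6.08
eef_pos: [0.4067, 0.3115, 0.0235]
ee_rot: [-3.141, -0.001, 0.43]
force: [-0.5, -0.7, 6.3]
width: 0.0445
gripper_force: 14.9
```

Emit:
play_rows --pt "0 0 -0.3" --pt "0 0 -0.7" --pt "0 0 -0.8" --pt "0 0 -0.8" --pt "0 0 -0.8" --pt "0 0 -0.7" --pt "0 0 0" --twist '[0,0,0,0,0,0,0]'

```text
t: 6.95
eef_pos: [0.4069, 0.3119, 0.1268]
ee_rot: [-3.14, -0.002, 0.43]
force: [-0.0, 0.1, -1.9]
width: 0.0444
gripper_force: 14.9
```

Emit:
play_rows --pt "-0.183 0.985 0" --pt "-0.183 0.985 0" --pt "-0.183 0.985 0" --pt "-0.183 0.985 0" --pt "-0.183 0.985 0" --pt "-0.183 0.985 0" --pt "-0.183 0.985 0" --pt "-0.183 0.985 0" --twist '[0,0,0,0,0,0,0,0]'

```text
t: 7.95
eef_pos: [0.455, 0.1159, 0.1246]
ee_rot: [3.142, 0.001, 0.43]
force: [0.9, 0.6, -0.5]
width: 0.044
gripper_force: 14.9
```

Emit:
play_rows --pt "-0.183 0.985 0" --pt "-0.183 0.985 0" --pt "-0.183 0.985 0" --pt "-0.183 0.985 0" --twist '[0,0,0,0]'

```text
t: 8.45
eef_pos: [0.4794, 0.0189, 0.1246]
ee_rot: [-3.141, 0.001, 0.43]
force: [0.5, 0.8, -0.8]
width: 0.0439
gripper_force: 14.9
```

Emit:
play_rows --pt "0 0 0" --pt "0 0 0" --pt "0 0 0" --pt "0 0 0" --pt "0 0 0" --pt "0 0 0" --twist '[0.878,0.878,0.878,0.878,0.878,0.878]'

```text
t: 9.2
eef_pos: [0.4791, 0.0196, 0.1245]
ee_rot: [3.141, 0.001, -0.365]
force: [-0.0, -0.4, -1.2]
width: 0.0442
gripper_force: 14.9
```

```bash
python3 plan.py .3705 -.2795 .12 -.36
```

```text
pose [0.4791 0.0196 0.1245] [ 3.141e+00  1.000e-03 -3.650e-01] width 0.0442 t 9.2
twist total -0.03 travel before turn [ 0.21 12.73  0.18] after turn [ 0.15 12.73  0.18]
```

Emit:
play_rows --pt "0.015 0.98 0" --pt "0.015 0.98 0" --pt "0.015 0.98 0" --pt "0.015 0.98 0" --pt "0.015 0.98 0" --pt "0.015 0.98 0" --pt "0.015 0.98 0" --pt "0.015 0.98 0" --twist '[0,0,0,0,0,0,0,0]'

```text
t: 10.2
eef_pos: [0.4126, -0.1653, 0.1247]
ee_rot: [3.141, 0.001, -0.361]
force: [0.2, 0.0, -0.9]
width: 0.0444
gripper_force: 14.9
```

Emit:
play_rows --pt "0.015 0.98 0" --pt "0.015 0.98 0" --pt "0.015 0.98 0" --pt "0.015 0.98 0" --pt "0.015 0.97 0" --pt "0 0 0" --twist '[0,0,0,0,0,0]'

```text
t: 10.95
eef_pos: [0.371, -0.2804, 0.1245]
ee_rot: [3.142, 0.002, -0.363]
force: [-0.1, 0.8, -1.1]
width: 0.0439
gripper_force: 14.9
```

```bash
python3 plan.py .3705 -.2795 .0275 -.36; cat > v.py <<'E'
import sys
from fit import *
f=imaging.grab_frame('side');g=imaging.grab_frame('top')
x,y=map(float,sys.argv[1:3])
o=[]
for F in(f,g):
    c=np.clip(proj(F,[x,y,.03])[0].astype(int),45,[512-45,384-45]);o.append(cv2.resize(cv2.cvtColor(F['pixels'][c[1]-45:c[1]+45,c[0]-45:c[0]+45],cv2.COLOR_RGB2BGR),(400,400),interpolation=cv2.INTER_CUBIC))
cv2.imwrite('pics/'+sys.argv[3],np.hstack(o))
E
python3 v.py .3705 -.2795 v1.png
```

```text
pose [ 0.371  -0.2804  0.1245] [ 3.142e+00  2.000e-03 -3.630e-01] width 0.0439 t 10.95
twist total -0.02 travel before turn [-0.03 -0.03  3.88] after turn [-0.03 -0.03  3.88]
```

View pics/v1.png

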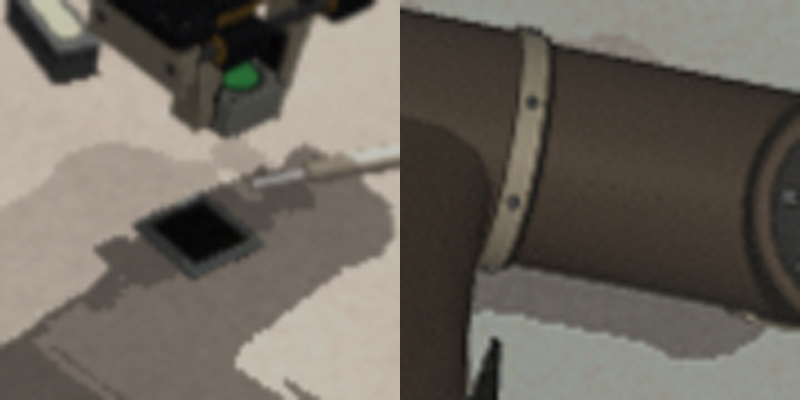

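The cassette is held upright above its plate (side crop: cassette at about (245,95), plate at (195,232)), clear of the screwdriver. I set it down.

Emit:
play_rows --pt "-0.03 -0.03 0.7" --pt "0 0 0.8" --pt "0 0 0.8" --pt "0 0 0.7" --pt "0 0 0.5" --pt "0 0 0.25" --pt "0 0 0.08" --pt "0 0 0" --twist '[0,0,0,0,0,0,0,0]'

```text
t: 12.05
eef_pos: [0.372, -0.2787, 0.0301]
ee_rot: [-3.142, -0.001, -0.36]
force: [-0.5, -0.5, -1.2]
width: 0.0442
gripper_force: 14.9
```

Emit:
play_rows --pt "0 0 0.04" --pt "0 0 0" --twist '[0,0]'

```text
t: 12.3
eef_pos: [0.3719, -0.2788, 0.0291]
ee_rot: [-3.142, -0.001, -0.36]
force: [0.0, -0.7, -0.9]
width: 0.044
gripper_force: 14.9
```

Emit:
play_rows --pt "0 0 0.05" --pt "0 0 0.02" --pt "0 0 0" --twist '[0,0,0]'

```text
t: 12.68
eef_pos: [0.3719, -0.2788, 0.0275]
ee_rot: [3.142, -0.0, -0.36]
force: [-1.9, 0.8, 6.0]
width: 0.0443
gripper_force: 14.9
```

Emit:
play_rows --pt "0 0 0" --pt "0 0 0" --pt "0 0 0" --pt "0 0 0" --twist '[0,0,0,0]' --fingers 0.68

```text
t: 13.18
eef_pos: [0.3717, -0.2787, 0.027]
ee_rot: [3.142, 0.0, -0.36]
force: [0.4, -0.5, 0.5]
width: 0.0595
gripper_force: 0.0
```

Emit:
play_rows --pt "0 0 -0.4" --pt "0 0 -0.8" --pt "0 0 -0.9" --pt "0 0 -0.9" --pt "0 0 -0.9" --pt "0 0 0" --twist '[0,0,0,0,0,0]'

```text
t: 13.92
eef_pos: [0.3729, -0.2791, 0.1268]
ee_rot: [-3.141, -0.004, -0.36]
force: [1.1, 0.3, -0.3]
width: 0.0594
gripper_force: 0.0
```

```bash
python3 plan.py .549 -.3975 .12 -.595
```

```text
pose [ 0.3729 -0.2791  0.1268] [-3.141 -0.004 -0.36 ] width 0.0594 t 13.93
twist total 1.57 travel before turn [8.26 1.95 0.27] after turn [ 8.49 -0.02  0.27]
```

Placed with contact felt (6 N). Next is the slide box.

Emit:
play_rows --pt "0 0 0" --pt "0 0 0" --twist '[0.785,0.785]'

```text
t: 14.18
eef_pos: [0.3714, -0.2786, 0.1244]
ee_rot: [-3.142, 0.0, -0.6]
force: [0.2, 0.8, -0.2]
width: 0.0594
gripper_force: 0.0
```

Emit:
play_rows --pt "1 0 0" --pt "1 0 0" --pt "1 0 0" --pt "1 0 0" --pt "1 0 0" --pt "1 0 0" --pt "1 0 0" --pt "1 0 0" --twist '[0,0,0,0,0,0,0,0]' --fingers 0.62

```text
t: 15.18
eef_pos: [0.5375, -0.3912, 0.1239]
ee_rot: [3.141, 0.001, -0.596]
force: [-0.1, 0.1, 0.3]
width: 0.0544
gripper_force: 0.0
```

Emit:
play_rows --pt "0.49 0 0" --pt "0 0 0" --twist '[0,0]'

```text
t: 15.42
eef_pos: [0.5473, -0.3978, 0.1238]
ee_rot: [3.141, 0.001, -0.596]
force: [0.4, 0.4, -0.0]
width: 0.0545
gripper_force: 0.0
```

```bash
python3 plan.py .549 -.3975 .022 -.595; python3 v.py .46 -.34 v2.png
```

```text
pose [ 0.5473 -0.3978  0.1238] [ 3.141e+00  1.000e-03 -5.960e-01] width 0.0545 t 15.43
twist total -0.01 travel before turn [ 0.05 -0.05  4.07] after turn [ 0.05 -0.05  4.07]
```

View pics/v2.png

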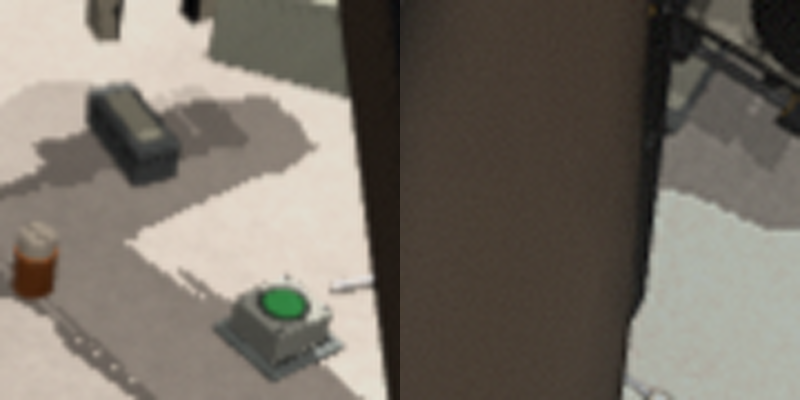

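The side crop shows the cassette centred on its plate at (282,325). The slide box at (135,130) is unobstructed under the jaws. I descend.

Emit:
play_rows --pt "0.05 -0.05 0.6" --pt "0 0 0.7" --pt "0 0 0.7" --pt "0 0 0.7" --pt "0 0 0.7" --pt "0 0 0.4" --pt "0 0 0.2" --pt "0 0 0" --twist '[0,0,0,0,0,0,0,0]'

```text
t: 16.52
eef_pos: [0.5492, -0.3975, 0.0244]
ee_rot: [3.141, 0.0, -0.596]
force: [-0.5, 0.3, 0.1]
width: 0.0543
gripper_force: 0.0
```

Emit:
play_rows --pt "0 0 0" --pt "0 0 0" --pt "0 0 0" --pt "0 0 0" --pt "0 0 0" --pt "0 0 0" --twist '[0,0,0,0,0,0]' --fingers 0.2 --newtons 15

```text
t: 17.27
eef_pos: [0.5494, -0.3976, 0.0251]
ee_rot: [3.142, -0.001, -0.596]
force: [-1.6, 0.4, 6.2]
width: 0.0337
gripper_force: 15.0
```

Emit:
play_rows --pt "0 0 -0.3" --pt "0 0 -0.7" --pt "0 0 -0.8" --pt "0 0 -0.8" --pt "0 0 -0.8" --pt "0 0 -0.7" --pt "0 0 0" --twist '[0,0,0,0,0,0,0]'

```text
t: 18.15
eef_pos: [0.5501, -0.3979, 0.1293]
ee_rot: [-3.141, -0.003, -0.596]
force: [0.5, -0.2, -1.5]
width: 0.0338
gripper_force: 15.0
```

```bash
python3 plan.py .6605 -.1113 .12 .605
```

```text
pose [ 0.5501 -0.3979  0.1293] [-3.141e+00 -3.000e-03 -5.960e-01] width 0.0338 t 18.15
twist total -8.0 travel before turn [ -2.78 -11.97   0.37] after turn [10.15 -6.92  0.37]
```

Emit:
play_rows --pt "-0.23 -0.997 0" --pt "-0.23 -0.997 0" --pt "-0.23 -0.997 0" --pt "-0.23 -0.997 0" --pt "-0.23 -0.997 0" --pt "-0.23 -0.997 0" --pt "-0.23 -0.997 0" --pt "-0.23 -0.997 0" --twist '[0,0,0,0,0,0,0,0]'

```text
t: 19.15
eef_pos: [0.6227, -0.2057, 0.1261]
ee_rot: [3.141, 0.001, -0.596]
force: [1.2, 0.6, -0.5]
width: 0.0341
gripper_force: 15.0
```

Emit:
play_rows --pt "-0.23 -0.997 0" --pt "-0.23 -0.997 0" --pt "-0.23 -0.997 0" --pt "-0.23 -0.997 0" --pt "0 0 0" --twist '[0,0,0,0,0]'

```text
t: 19.77
eef_pos: [0.6608, -0.109, 0.1269]
ee_rot: [-3.141, -0.0, -0.594]
force: [0.7, 0.6, -1.2]
width: 0.0341
gripper_force: 15.0
```

Emit:
play_rows --pt "0 0 0" --pt "0 0 0" --pt "0 0 0" --pt "0 0 0" --pt "0 0 0" --pt "0 0 0" --pt "0 0 0" --pt "0 0 0" --twist '[-1,-1,-1,-1,-1,-1,-1,-1]'

```text
t: 20.78
eef_pos: [0.6598, -0.1114, 0.127]
ee_rot: [-3.141, 0.0, 0.609]
force: [0.6, -0.5, -1.8]
width: 0.034
gripper_force: 15.0
```

```bash
python3 plan.py .6605 -.1113 .0295 .605; python3 v.py .66 -.11 v3.png
```

```text
pose [ 0.6598 -0.1114  0.127 ] [-3.141  0.     0.609] width 0.034 t 20.77
twist total 0.02 travel before turn [0.02 0.01 3.9 ] after turn [0.02 0.01 3.9 ]
```

View pics/v3.png

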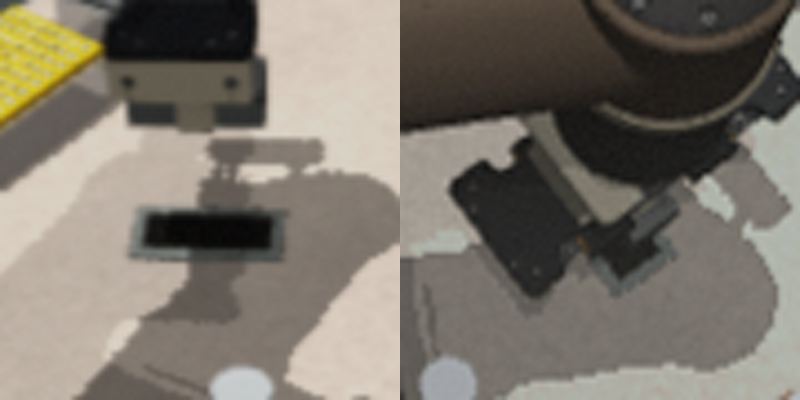

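The slide box is held level and parallel above its plate (side crop: box at (197,100), plate at (208,235)). I lower it.

Emit:
play_rows --pt "0.02 0 0.7" --pt "0 0 0.8" --pt "0 0 0.8" --pt "0 0 0.7" --pt "0 0 0.5" --pt "0 0 0.25" --pt "0 0 0.1" --pt "0 0 0" --twist '[0,0,0,0,0,0,0,0]'

```text
t: 21.88
eef_pos: [0.6606, -0.1109, 0.0312]
ee_rot: [3.141, -0.0, 0.604]
force: [-0.0, 0.2, -0.2]
width: 0.0339
gripper_force: 15.0
```

Emit:
play_rows --pt "0 0 0.04" --pt "0 0 0" --pt "0 0 0" --twist '[0,0,0]'

```text
t: 22.25
eef_pos: [0.6604, -0.1109, 0.0301]
ee_rot: [3.141, -0.0, 0.604]
force: [-0.6, 0.2, -1.3]
width: 0.0339
gripper_force: 15.0
```

Emit:
play_rows --pt "0 0 0.04" --pt "0 0 0.03" --pt "0 0 0" --twist '[0,0,0]'

```text
t: 22.62
eef_pos: [0.6605, -0.1109, 0.0291]
ee_rot: [3.141, -0.0, 0.605]
force: [-2.8, 0.7, 5.9]
width: 0.034
gripper_force: 15.0
```

Emit:
play_rows --pt "0 0 0" --pt "0 0 0" --pt "0 0 0" --pt "0 0 0" --twist '[0,0,0,0]' --fingers 0.58

```text
t: 23.12
eef_pos: [0.6603, -0.1109, 0.0279]
ee_rot: [-3.142, 0.0, 0.604]
force: [0.2, -0.5, 0.5]
width: 0.0506
gripper_force: 0.0
```

Emit:
play_rows --pt "0 0 -0.4" --pt "0 0 -0.8" --pt "0 0 -0.9" --pt "0 0 -0.9" --pt "0 0 -0.9" --pt "0 0 0" --twist '[0,0,0,0,0,0]'

```text
t: 23.88
eef_pos: [0.6618, -0.1109, 0.1285]
ee_rot: [3.139, -0.004, 0.605]
force: [0.7, 0.8, -0.6]
width: 0.0508
gripper_force: 0.0
```

```bash
python3 plan.py .485 .1205 .12 .605
```

```text
pose [ 0.6618 -0.1109  0.1285] [ 3.139 -0.004  0.605] width 0.0508 t 23.88
twist total -0.0 travel before turn [ -0.56 -11.64   0.34] after turn [ -0.55 -11.64   0.34]
```

Emit:
play_rows --pt "-0.047 -0.97 0" --pt "-0.047 -0.97 0" --pt "-0.047 -0.97 0" --pt "-0.047 -0.97 0" --pt "-0.047 -0.97 0" --pt "-0.047 -0.97 0" --pt "-0.047 -0.97 0" --pt "-0.047 -0.97 0" --twist '[0,0,0,0,0,0,0,0]'

```text
t: 24.88
eef_pos: [0.5415, 0.0439, 0.1252]
ee_rot: [-3.141, 0.001, 0.604]
force: [-0.6, 0.9, 0.1]
width: 0.0504
gripper_force: 0.0
```

Emit:
play_rows --pt "-0.047 -0.97 0" --pt "-0.047 -0.97 0" --pt "-0.047 -0.97 0" --pt "-0.047 -0.97 0" --pt "0 0 0" --twist '[0,0,0,0,0]'

```text
t: 25.5
eef_pos: [0.4826, 0.1213, 0.1255]
ee_rot: [-3.141, 0.0, 0.606]
force: [0.8, 0.4, 0.3]
width: 0.0507
gripper_force: 0.0
```

```bash
python3 plan.py .485 .1205 .024 .605; python3 v.py .56 -.0 v4.png
```

```text
pose [0.4826 0.1213 0.1255] [-3.141  0.     0.606] width 0.0507 t 25.5
twist total 0.01 travel before turn [0.06 0.08 4.06] after turn [0.06 0.08 4.06]
```

View pics/v4.png

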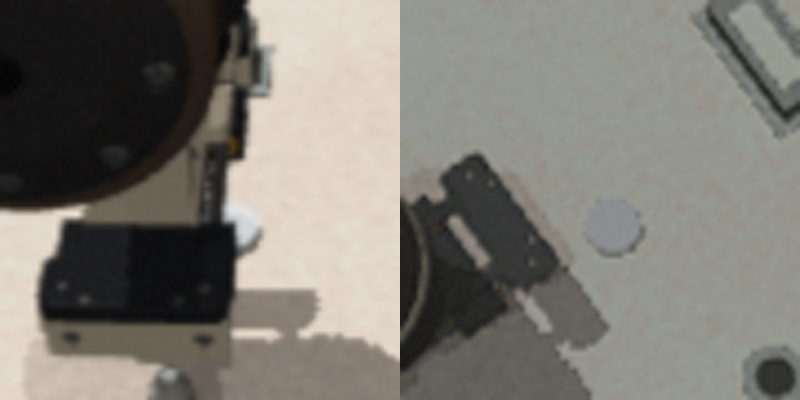

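The slide box sits inside its plate outline (top crop, upper right). The objective's nose is under the jaws at (170,380) in the side crop. I descend and grip.

Emit:
play_rows --pt "0.06 0.08 0.6" --pt "0 0 0.7" --pt "0 0 0.7" --pt "0 0 0.7" --pt "0 0 0.7" --pt "0 0 0.4" --pt "0 0 0.2" --pt "0 0 0" --twist '[0,0,0,0,0,0,0,0]'

```text
t: 26.6
eef_pos: [0.4858, 0.1196, 0.0253]
ee_rot: [3.142, 0.0, 0.604]
force: [0.2, 0.6, 0.1]
width: 0.0507
gripper_force: 0.0
```

Emit:
play_rows --pt "0 0 0" --pt "0 0 0" --pt "0 0 0" --pt "0 0 0" --pt "0 0 0" --pt "0 0 0" --pt "0 0 0" --pt "0 0 0" --twist '[0,0,0,0,0,0,0,0]' --fingers 0.1 --newtons 15

```text
t: 27.6
eef_pos: [0.4859, 0.1199, 0.0259]
ee_rot: [3.142, -0.0, 0.604]
force: [-1.3, -0.2, 5.0]
width: 0.0236
gripper_force: 15.2
```

Emit:
play_rows --pt "0 0 -0.3" --pt "0 0 -0.7" --pt "0 0 -0.8" --pt "0 0 -0.8" --pt "0 0 -0.8" --pt "0 0 -0.7" --pt "0 0 0" --twist '[0,0,0,0,0,0,0]'

```text
t: 28.48
eef_pos: [0.4864, 0.1202, 0.1293]
ee_rot: [-3.142, -0.003, 0.604]
force: [-0.1, 1.0, -1.8]
width: 0.0233
gripper_force: 15.1
```

```bash
python3 plan.py .4492 -.1096 .13 .605
```

```text
pose [0.4864 0.1202 0.1293] [-3.142e+00 -3.000e-03  6.040e-01] width 0.0233 t 28.48
twist total -0.01 travel before turn [-6.44  6.72 -0.03] after turn [-6.45  6.72 -0.03]
```

Emit:
play_rows --pt "-0.805 0.84 0" --pt "-0.805 0.84 0" --pt "-0.805 0.84 0" --pt "-0.805 0.84 0" --pt "-0.805 0.84 0" --pt "-0.805 0.84 0" --pt "-0.805 0.84 0" --pt "-0.805 0.84 0" --twist '[0,0,0,0,0,0,0,0]'

```text
t: 29.48
eef_pos: [0.4479, -0.1109, 0.1272]
ee_rot: [-3.141, 0.001, 0.604]
force: [0.3, -0.1, -0.5]
width: 0.0236
gripper_force: 15.1
```

Emit:
play_rows --pt "0 0 0" --pt "0 0 0" --twist '[0,0]'

```text
t: 29.72
eef_pos: [0.4484, -0.1099, 0.1275]
ee_rot: [-3.141, 0.001, 0.603]
force: [0.3, -0.6, -1.5]
width: 0.0234
gripper_force: 15.1
```

```bash
python3 plan.py .4492 -.1096 .0297 .605;  python3 v.py .45 -.11 v5.png
```

```text
pose [ 0.4484 -0.1099  0.1275] [-3.141e+00  1.000e-03  6.030e-01] width 0.0234 t 29.73
twist total -0.01 travel before turn [0.04 0.01 3.91] after turn [0.04 0.01 3.91]
```

View pics/v5.png

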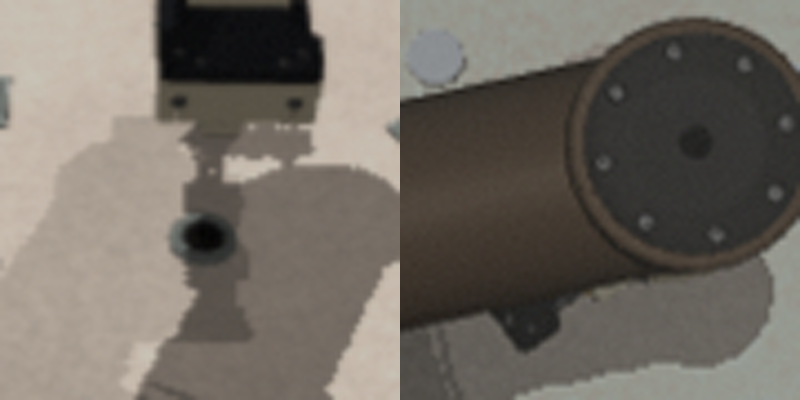

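The jaws hide the objective, but the opening of 23.4 mm says it is held. The plate is clear below at (205,237) in the side crop. I lower it.

Emit:
play_rows --pt "0.04 0 0.7" --pt "0 0 0.8" --pt "0 0 0.8" --pt "0 0 0.7" --pt "0 0 0.5" --pt "0 0 0.25" --pt "0 0 0.1" --pt "0 0 0" --twist '[0,0,0,0,0,0,0,0]'

```text
t: 30.82
eef_pos: [0.4498, -0.1093, 0.032]
ee_rot: [3.141, -0.0, 0.604]
force: [0.2, -0.3, -0.6]
width: 0.0238
gripper_force: 15.1
```

Emit:
play_rows --pt "0 0 0.04" --pt "0 0 0" --pt "0 0 0" --twist '[0,0,0]'

```text
t: 31.2
eef_pos: [0.4497, -0.1094, 0.031]
ee_rot: [3.141, -0.0, 0.604]
force: [0.0, -0.2, -0.8]
width: 0.0237
gripper_force: 15.1
```

Emit:
play_rows --pt "0 0 0.04" --pt "0 0 0.03" --pt "0 0 0" --twist '[0,0,0]'

```text
t: 31.58
eef_pos: [0.4497, -0.1094, 0.0298]
ee_rot: [3.141, -0.0, 0.605]
force: [-3.4, 1.5, 11.4]
width: 0.0236
gripper_force: 15.3
```

Emit:
play_rows --pt "0 0 0" --pt "0 0 0" --pt "0 0 0" --pt "0 0 0" --twist '[0,0,0,0]' --fingers 0.55

```text
t: 32.08
eef_pos: [0.4495, -0.1094, 0.029]
ee_rot: [-3.142, 0.0, 0.604]
force: [0.4, 0.8, -1.0]
width: 0.0478
gripper_force: 0.0
```

Emit:
play_rows --pt "0 0 -0.4" --pt "0 0 -0.8" --pt "0 0 -0.9" --pt "0 0 -0.9" --pt "0 0 -0.9" --pt "0 0 -0.8" --pt "0 0 0" --twist '[0,0,0,0,0,0,0]'

```text
t: 32.95
eef_pos: [0.4506, -0.1093, 0.1486]
ee_rot: [3.14, -0.003, 0.604]
force: [0.0, 0.3, 0.1]
width: 0.0483
gripper_force: 0.0
```

```bash
python3 plan.py .666 .158 .145 .605
```

```text
pose [ 0.4506 -0.1093  0.1486] [ 3.14e+00 -3.00e-03  6.04e-01] width 0.0483 t 32.95
twist total -0.0 travel before turn [13.17 -3.9   0.14] after turn [13.17 -3.89  0.14]
```

Emit:
play_rows --pt "0.941 -0.279 0" --pt "0.941 -0.279 0" --pt "0.941 -0.279 0" --pt "0.941 -0.279 0" --pt "0.941 -0.279 0" --pt "0.941 -0.279 0" --pt "0.941 -0.279 0" --pt "0.941 -0.279 0" --twist '[0,0,0,0,0,0,0,0]' --fingers 0.7

```text
t: 33.95
eef_pos: [0.5737, 0.0447, 0.1465]
ee_rot: [3.142, 0.0, 0.604]
force: [0.7, -0.4, 1.1]
width: 0.0615
gripper_force: 0.0
```

Emit:
play_rows --pt "0.941 -0.279 0" --pt "0.941 -0.279 0" --pt "0.941 -0.279 0" --pt "0.941 -0.279 0" --pt "0.941 -0.279 0" --pt "0.941 -0.279 0" --pt "0 0 0" --twist '[0,0,0,0,0,0,0]'

```text
t: 34.83
eef_pos: [0.6661, 0.1598, 0.1458]
ee_rot: [3.142, 0.0, 0.605]
force: [-0.7, 0.1, -0.8]
width: 0.0614
gripper_force: 0.0
```

```bash
python3 plan.py .666 .158 .046 .605;  python3 v.py .56 .0 v6.png
```

```text
pose [0.6661 0.1598 0.1458] [3.142 0.    0.605] width 0.0614 t 34.83
twist total 0.0 travel before turn [-0.04  0.06  3.99] after turn [-0.04  0.06  3.99]
```

View pics/v6.png

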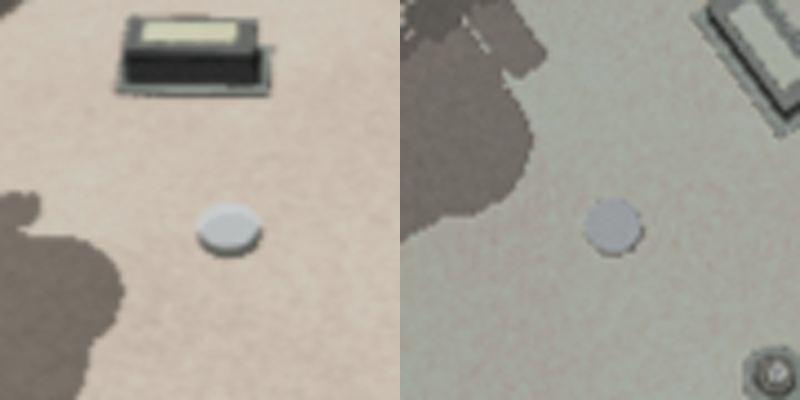

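The slide box sits aligned on its plate (side crop (195,55)), and the objective stands on its plate (top crop (775,372)). Next I grip the eyepiece.

Emit:
play_rows --pt "-0.04 0.06 0.6" --pt "0 0 0.7" --pt "0 0 0.7" --pt "0 0 0.7" --pt "0 0 0.6" --pt "0 0 0.4" --pt "0 0 0.2" --pt "0 0 0" --twist '[0,0,0,0,0,0,0,0]'

```text
t: 35.92
eef_pos: [0.6652, 0.1563, 0.0489]
ee_rot: [3.142, 0.0, 0.604]
force: [1.2, 0.2, 0.3]
width: 0.0611
gripper_force: 0.0
```

Emit:
play_rows --pt "0 0 0" --pt "0 0 0" --pt "0 0 0" --pt "0 0 0" --pt "0 0 0" --pt "0 0 0" --pt "0 0 0" --pt "0 0 0" --twist '[0,0,0,0,0,0,0,0]' --fingers 0.2 --newtons 15

```text
t: 36.92
eef_pos: [0.6652, 0.1563, 0.0493]
ee_rot: [3.141, -0.0, 0.604]
force: [0.4, 0.5, 2.9]
width: 0.0287
gripper_force: 15.0
```

Emit:
play_rows --pt "0 0 -0.3" --pt "0 0 -0.7" --pt "0 0 -0.8" --pt "0 0 -0.8" --pt "0 0 -0.8" --pt "0 0 -0.7" --pt "0 0 0" --twist '[0,0,0,0,0,0,0]'

```text
t: 37.8
eef_pos: [0.6661, 0.1567, 0.1539]
ee_rot: [3.141, -0.004, 0.604]
force: [0.6, 0.3, -1.7]
width: 0.0285
gripper_force: 15.0
```

```bash
python3 plan.py .5263 .3668 .15 .605
```

```text
pose [0.6661 0.1567 0.1539] [ 3.141 -0.004  0.604] width 0.0285 t 37.8
twist total -0.0 travel before turn [  0.18 -10.09   0.16] after turn [  0.18 -10.09   0.16]
```

Emit:
play_rows --pt "0.02 -0.92 0" --pt "0.02 -0.92 0" --pt "0.02 -0.92 0" --pt "0.02 -0.92 0" --pt "0.02 -0.92 0" --pt "0.02 -0.92 0" --pt "0.02 -0.92 0" --pt "0.02 -0.92 0" --twist '[0,0,0,0,0,0,0,0]'

```text
t: 38.8
eef_pos: [0.5631, 0.3113, 0.1516]
ee_rot: [-3.142, -0.0, 0.604]
force: [-0.0, 0.4, -1.6]
width: 0.029
gripper_force: 15.0
```

Emit:
play_rows --pt "0.01 -0.92 0" --pt "0 -0.92 0" --pt "0 -0.92 0" --pt "0 0 0" --pt "0 0 0" --twist '[0,0,0,0,0]'

```text
t: 39.42
eef_pos: [0.5247, 0.3671, 0.1515]
ee_rot: [3.141, 0.0, 0.605]
force: [0.2, -0.6, -0.5]
width: 0.029
gripper_force: 15.0
```

```bash
python3 plan.py .5263 .3668 .053 .605;  python3 v.py .53 .34 v7.png
```

```text
pose [0.5247 0.3671 0.1515] [3.141 0.    0.605] width 0.029 t 39.42
twist total -0.0 travel before turn [0.04 0.04 3.94] after turn [0.04 0.04 3.94]
```

View pics/v7.png

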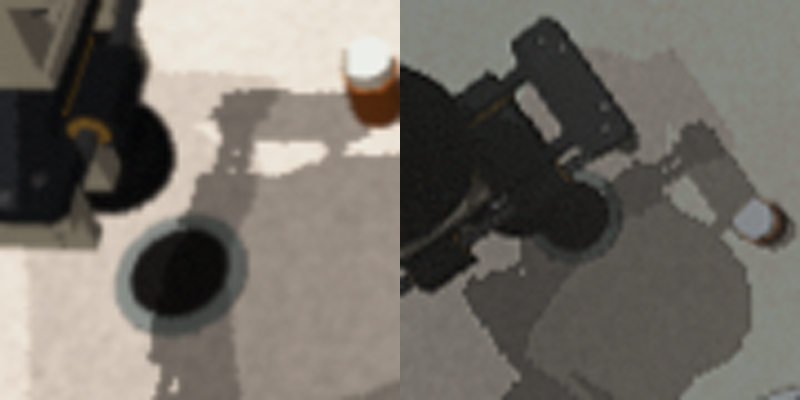

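The eyepiece is held upright (side crop cup (135,160)) beside the line of sight to its plate (180,272), and the vial is well clear. I lower it.

Emit:
play_rows --pt "0.04 0.04 0.7" --pt "0 0 0.8" --pt "0 0 0.8" --pt "0 0 0.7" --pt "0 0 0.5" --pt "0 0 0.25" --pt "0 0 0.1" --pt "0 0 0" --twist '[0,0,0,0,0,0,0,0]'

```text
t: 40.52
eef_pos: [0.5265, 0.3669, 0.0557]
ee_rot: [-3.141, -0.001, 0.604]
force: [0.6, -0.3, -1.1]
width: 0.0289
gripper_force: 15.0
```

Emit:
play_rows --pt "0 0 0.04" --pt "0 0 0" --pt "0 0 0" --twist '[0,0,0]'

```text
t: 40.9
eef_pos: [0.5263, 0.3668, 0.0546]
ee_rot: [-3.141, -0.0, 0.604]
force: [0.7, -0.5, -1.3]
width: 0.0288
gripper_force: 15.0
```

Emit:
play_rows --pt "0 0 0.04" --pt "0 0 0.03" --pt "0 0 0" --twist '[0,0,0]'

```text
t: 41.28
eef_pos: [0.5264, 0.3667, 0.0532]
ee_rot: [3.142, -0.001, 0.604]
force: [-1.5, -1.0, 4.1]
width: 0.0286
gripper_force: 15.0
```

Emit:
play_rows --pt "0 0 0" --pt "0 0 0" --pt "0 0 0" --pt "0 0 0" --twist '[0,0,0,0]' --fingers 0.65

```text
t: 41.78
eef_pos: [0.5263, 0.3666, 0.0524]
ee_rot: [3.142, 0.0, 0.604]
force: [-0.4, 0.1, -0.5]
width: 0.056
gripper_force: 0.0
```

Emit:
play_rows --pt "0 0 -0.4" --pt "0 0 -0.8" --pt "0 0 -0.9" --pt "0 0 -0.9" --pt "0 0 -0.9" --pt "0 0 -0.9" --pt "0 0 -0.9" --pt "0 0 -0.9" --twist '[0,0,0,0,0,0,0,0]'

```text
t: 42.78
eef_pos: [0.5263, 0.3666, 0.2192]
ee_rot: [-3.141, -0.001, 0.604]
force: [0.6, 0.4, 0.1]
width: 0.0568
gripper_force: 0.0
```

Emit:
play_rows --pt "-0.4 -0.9 0" --pt "-0.4 -0.9 0" --pt "-0.4 -0.9 0" --pt "-0.4 -0.9 0" --pt "-0.4 -0.9 0" --pt "-0.4 -0.9 0" --pt "-0.4 -0.9 0" --pt "0 0 0" --twist '[0,0,0,0,0,0,0,0]'

```text
t: 43.78
eef_pos: [0.3782, 0.4572, 0.2185]
ee_rot: [-3.141, -0.001, 0.606]
force: [0.4, -0.2, 1.2]
width: 0.0566
gripper_force: 0.0
```

```bash
python3 - <<'E'
from fit import *
f={c:imaging.grab_frame(c) for c in('side','top')}
for n,p in [('eyepiece',(.5263,.3668,0)),('objective',(.4492,-.1096,0)),('cassette',(.3705,-.2795,-.36)),('slidebox',(.6605,-.1113,.605))]:
    for c in f: print(n,c,*fit(f[c],n,p,z=.004,yaw=1 if n in('cassette','slidebox') else None))
k=400
a=[]
for c in f:
    r=[]
    for p in [(.5263,.3668),(.4492,-.1096),(.3705,-.2795),(.6605,-.1113)]:
        q=proj(f[c],[*p,.02])[0].astype(int);r.append(cv2.resize(cv2.cvtColor(f[c]['pixels'][q[1]-25:q[1]+25,q[0]-25:q[0]+25],cv2.COLOR_RGB2BGR),(200,200),interpolation=cv2.INTER_CUBIC))
    a.append(np.hstack(r))
cv2.imwrite('pics/end.png',np.vstack(a));save(f['top'],'endtop.png',1.56)
E
```

```text
eyepiece side [0.5841 0.2797 0.    ] 0.0
eyepiece top [0.5263 0.3668 0.    ] 0.25
objective side [ 0.4568 -0.1156  0.    ] 147.52
objective top [ 0.448  -0.1068  0.    ] 0.58
cassette side [ 0.4363 -0.4484  0.7956] 1.0
cassette top [ 0.3674 -0.2678 -0.379 ] 0.59
slidebox side [ 0.7346 -0.3217  0.9754] 0.0
slidebox top [ 0.656  -0.11    0.6018] 0.79
```

View pics/end.png

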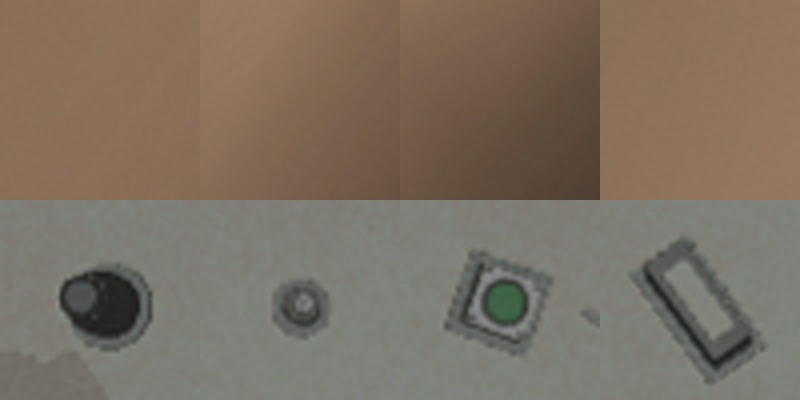

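View pics/endtop.png

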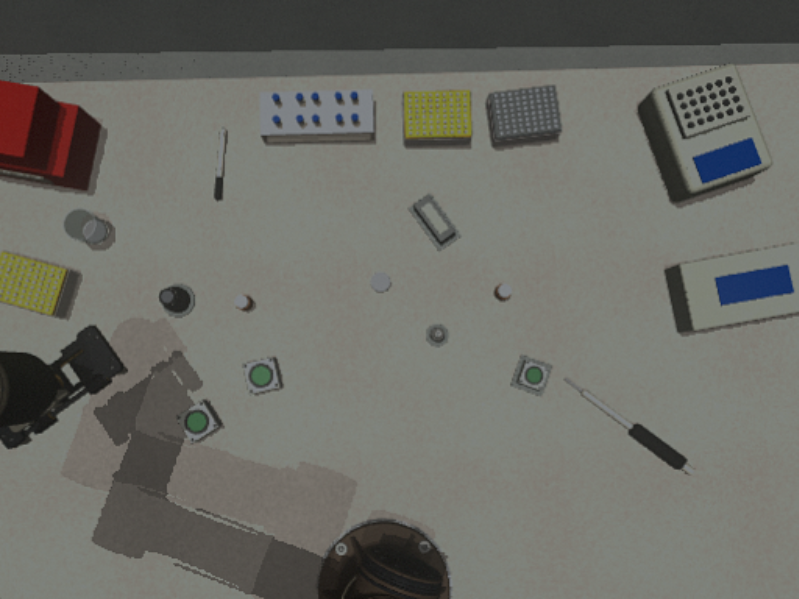

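In the top view all four parts stand on their plates: eyepiece (176,299), objective (437,334), cassette (534,375) and slide box (434,220). Each offset is within the expected parallax. The vials at (244,302) and (503,291) haven't moved. The side view is blocked by the arm.

```bash
python3 -c "
from station import arm
print(arm.job_done())"
```

```text
the job is handed in; nothing more can be done
None
```

I set all four parts upright on their matching plates, left both vials where they stood, and handed the job in at about 44 s; the top camera's last picture agrees, but the side view was blocked and no verdict came back.

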